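One loaf tin from the nest onto the scale

ROBOT

A 6-joint arm with a two-finger parallel gripper is mounted at the origin on the work surface. World frame = base frame: x ahead of the robot, y to its left, z up, the work surface at z = 0. Lengths are in mm, angles in rad, forces in N, time in s.
With the tool pointing down it reaches from about 275 to 975 mm from the base axis. Payload 8.4 kg.
Tool frame: the origin (TCP) lies midway between the tips of the shut fingers; the grasp point (between the pads) lies 19 mm behind it; z points along the fingers, y is the line along which they close (so a half turn about z gives the same grasp; the last joint's range is limited). The gripper opens to 92 mm and grips with 3 to 60 N. Pads are 20 mm wide; open, the fingers measure 128 mm over their backs; the gripper's body (75 mm by 189 mm) begins 69 mm behind the grasp point.
Start: joints at [1.1, 0.353, 1.633, -0, 1.155, -0.002], TCP at [282.384, 557.572, 214.583] pointing down, gripper open.
Joint ranges: [-2.63, 2.63], [-0.92, 2.1], [0.06, 2.66], [-1.3, 4.44], [0, 2.69], [-3.02, 3.02]. Speed limits (rad/s): [2.22, 2.22, 2.79, 3.14, 3.14, 3.14].

INTERFACE

Orientations are given as a 3x3 rotation matrix whose columns are the frame's x, y, z axes.
In Python, from rig import arm, capture, camera_model gives the robot as it stands (arm), with the cameras as plain functions.
- The arm moves only by the tool inch_along, called after "Emit:" as a command line: name --argument value ..., lists and objects as JSON in quotes. Schema: {"type":"object","properties":{"moves":{"type":"string"},"only":{"type":"string"},"quiet":{"type":"boolean"},"lines":{"type":"string"}},"required":["moves"],"additionalProperties":false}. moves is a string of 1 to 12 rows, parted by semicolons, with the numbers parted by commas; each row has 7 numbers: a rotation vector rx, ry, rz in normalised numbers (1 is 90 degrees), then dx, dy, dz in a scale on which 1.0 is 1000 mm, then the finger opening in mm; each row is the pose to reach, as a shift and turn from the pose commanded when the call began, along the tool's axes at that moment; what a row does not reach only later rows make up. A row lasts 1/12 s, in which the tool goes at most 41.7 mm and 0.125 rad, less where a joint would pass 70% of its speed; a pose out of reach is approached as far as the arm can. The fingers move at their own pace and stop on an object; the grip force is fixed at half the most. Time passes only in rows, so rows that do not move let the fingers close. The tool returns the time, the measured TCP pose, the force, the opening and the grip force at its end. only (a regular expression) keeps the lines of the reply that match it, lines (a string "A,B") keeps lines A to B, and quiet returns only ok. No shift or turn number may pass 1 either way. Input that does not fit is refused with a message, and nothing moves.
- arm.read_state(): the state, without advancing time (a new reading comes with each control period).
- capture(name): name is "scene" or "top" or "wrist"; returns the picture (400x640x3 uint8, red, green, blue); there is no depth.
- camera_model(name): a dict with "K" (3x3 intrinsics, pixels), "eye" and "attitude" of the camera in the world. Camera axes: x right, y up, looking along -z (the intrinsics and any distortion apply to the point x, -y, -z); pixel columns grow to the right and rows downward; lengths in mm; the calibration is good to about 2 mm. The wrist camera is an equidistant fisheye: a pixel r from the principal point sees the ray r / f radians off the axis. A picture is of the moment at which its call begins: read the wrist's pose just before it. camera_model takes no time and is no camera call; for the wrist camera it gives the pose at the moment of the call.
- arm.close_job(): hands the job in; it is judged then, once.
The state is a dict: "t": time; "joint_pos": joint angles; "qvel": joint speeds; "joint_efforts": joint torques, N m; "position": TCP position; "tcp_rot": TCP orientation; "force": force on the tool from outside, world axes, zero at the start; "torque": the same for the moment, N m; "finger_gap": finger opening in mm; "finger_force": force on a finger pad.
Only numpy, scipy, OpenCV 4.12 (cv2) and the standard library are available. Lean on these libraries where they do the work, as an engineer would, in place of code of your own. Each camera call takes 0.05 s, during which the arm holds its last target. There are 200 camera calls.

TASK

Take just the top tin off the stack of nested dark loaf tins and stand it upright in the middle of the bench scale's pan, ready for dough to be weighed into it. Set it down rather than dropping it. Do not drag the next dark tin up with it, and leave the rest of the dark stack and the stack of gold-coloured tins where they stand.

Things in the scene. Friction and masses are not known exactly. Their poses are not given: they have to be found in the camera images.
- dark_top: The tin to move: top one of three nested near-black loaf tins. Open, 98 mm long (x axis) and 58 mm wide (y axis) over the rim, 40 mm high, about 150 g. Origin: centre of its underside, z up; rim top 40 mm above it. A stiff vertical rim band 10 mm high runs all round at 98 x 58 mm; below it the walls taper to 80 x 40 mm. Can be gripped from above across its 58 mm width.
- dark_mid: The next dark tin, same shape, under dark_top; must stay. Origin: centre of its underside. Tins nest 18 mm apart (1 mm side play, resting on end tabs), so its equally wide rim begins 18 mm below dark_top's: fingertips 5 to 15 mm below the top rim hold dark_top alone, lower ones clamp both. It sits in a third tin standing loose on the table; stack 76 mm high.
- gold_top: Top tin of the other stack: three nested tins of the same shape and stack height in pale gold-coloured metal. Origin: centre of its underside. Not to be moved.
- scale_pan (a point): Centre of the top face of the bench scale's nearly square light metal pan, 165 mm (x) by 190 mm (y), flat, rigid, 55 mm above the table; the white scale body is 200 x 200 mm and stays fixed. z up; its -x side is the side with the display. Any direction of the tin on the pan will do.

How it is judged:
By the outcome, as a careful person would: the job done as asked, in the order asked, and still so for the second after the job is handed in, with the robot touching nothing.
It also fails if it takes over 40 s, if anything falls off the work surface, if the arm or the gripper's body presses on something with over 40 N, if the wrist force passes 120 N, or if a joint passes its speed limit or range.

## Working session

There is one attempt and no reset: what is moved stays moved. The work goes in short steps, Python scripts to look and compute and a tool call to move; the robot and the scene stay as the last step left them, time stands still between calls to the robot, and variables do not carry over. Pictures are saved under pics/ and viewed, at most 10 in all, crops included, and the job is handed in when it is done.

```bash
ls; mkdir -p pics; python3 - <<'E'
from rig import arm, capture, camera_model
import cv2,numpy as np
for n in("scene","top"):
    cv2.imwrite(f"pics/{n}0.png",capture(n)[:,:,::-1]); m=camera_model(n); print(n,m)
s=arm.read_state();print(s["position"],s["tcp_rot"],s["t"])
E
```

```text
pics
rig.py
scene {'K': array([[484.93622812,   0.        , 319.52132788],
       [  0.        , 484.93622812, 198.48177482],
       [  0.        ,   0.        ,   1.        ]]), 'eye': array([1009.26190969,  569.67584958,  787.59624141]), 'attitude': array([[-0.78975539, -0.41598705,  0.4508228 ],
       [ 0.6133361 , -0.5477829 ,  0.56899273],
       [ 0.01025942,  0.72587097,  0.68775438]])}
top {'K': array([[400.87846008,   0.        , 314.15433569],
       [  0.        , 400.87846008, 200.307468  ],
       [  0.        ,   0.        ,   1.        ]]), 'eye': array([480.24409435, -17.36695397, 842.75098778]), 'attitude': array([[ 0.00673526,  0.99702813, -0.07674336],
       [-0.99890619,  0.00315701, -0.04665246],
       [-0.04627154,  0.07697363,  0.99595884]])}
[282.1917294  557.19062829 213.96286862] [[-8.92121197e-01  4.51795852e-01 -5.27963630e-04]
 [ 4.51796160e-01  8.92120550e-01 -1.07404564e-03]
 [-1.42421624e-05 -1.19671083e-03 -9.99999284e-01]] 0.1
```

View pics/top0.png

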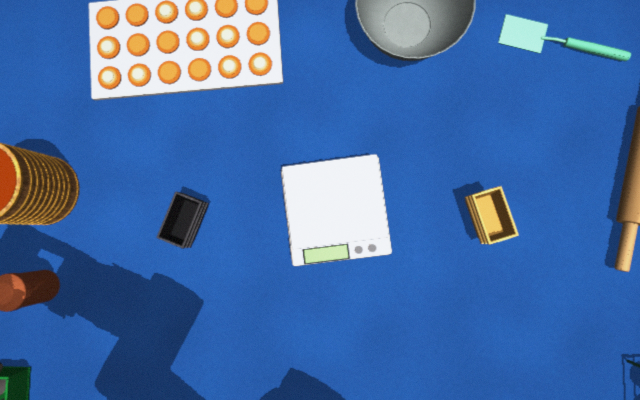

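View pics/scene0.png

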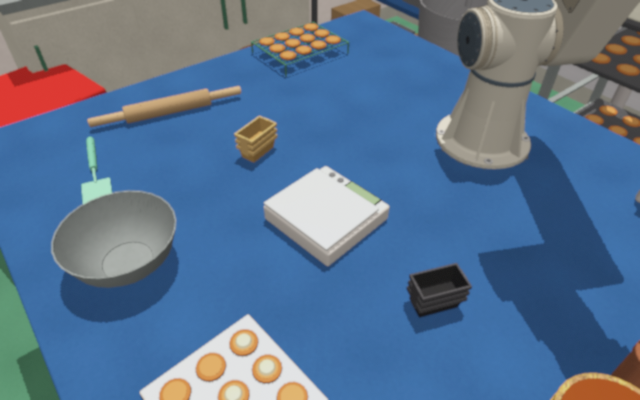

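The top view shows the dark stack at about (183,219), the scale at about (336,210) with its display at the lower (-x) edge, and the gold stack at about (492,215). I'll enlarge the dark stack and the scale.

```bash
python3 - <<'E'
import cv2,numpy as np
a=cv2.imread("pics/top0.png");s=cv2.imread("pics/scene0.png")
A=cv2.resize(a[180:260,145:225],(400,400),interpolation=cv2.INTER_CUBIC)
A=np.clip(A.astype(float)*2.0,0,255).astype(np.uint8)
B=cv2.resize(a[145:275,270:400],(400,400),interpolation=cv2.INTER_CUBIC)
B=np.clip((B.astype(float)-190)*4,0,255).astype(np.uint8)
cv2.imwrite("pics/z1.png",np.hstack([A,B]))
E
```

```text
(no output)
```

View pics/z1.png

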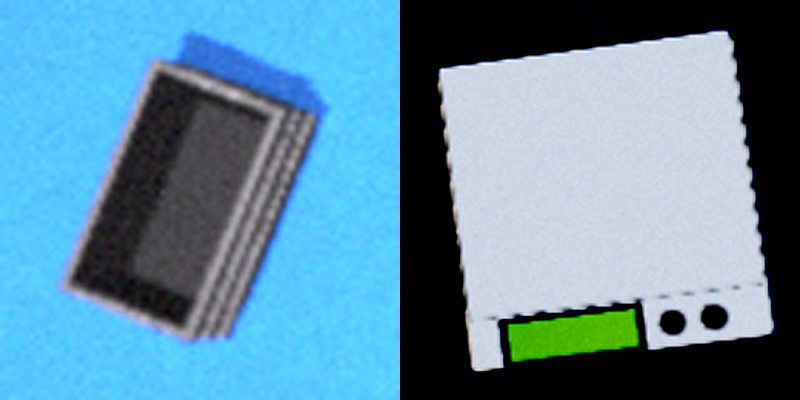

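The top rim of the dark tin has crop corners near (153,63), (284,105), (194,340), (65,288), with the lower rims showing to the right. The pan corners are near (440,70), (730,31), (766,283), (468,320), and the display strip is below them. I'll cast these onto their planes.

```bash
cat > h.py <<'E'
import numpy as np
from rig import arm, capture, camera_model
def cast(cam,px,z,m=None):
    m=m or camera_model(cam);K=m["K"]
    p=np.c_[np.atleast_2d(px),np.ones(len(np.atleast_2d(px)))]@np.linalg.inv(K).T
    d=(p*[1,-1,-1])@m["attitude"].T
    return m["eye"]+d*((z-m["eye"][2])/d[:,2])[:,None]
def quad(c):
    e=np.roll(c,-1,0)-c
    print("centre",c.mean(0).round(1),"sides",np.linalg.norm(e,axis=1).round(1),"dir deg",np.degrees(np.arctan2(e[:,1],e[:,0])).round(1))
    return c.mean(0)
def project(cam,P):
    m=camera_model(cam);q=(np.atleast_2d(P)-m["eye"])@m["attitude"]*[1,-1,-1]
    q=q@m["K"].T;return q[:,:2]/q[:,2:]
E
python3 - <<'E'
from h import *
import cv2
d=np.array([(153,63),(284,105),(194,340),(65,288)])
D=quad(cast("top",(d+.5)/5-.5+[145,180],76))
p=np.array([(40,70),(330,31),(366,283),(68,320)])
P=quad(cast("top",(p+.5)*130/400-.5+[270,145],55))
print(project("scene",[D,P]))
# gold + dark-blob check
a=cv2.imread("pics/scene0.png")[255:320,395:480].copy()
a=np.clip(cv2.resize(a,None,fx=6,fy=6,interpolation=cv2.INTER_CUBIC)*2.0,0,255).astype(np.uint8)
cv2.imwrite("pics/z2.png",a)
E
```

```text
centre [501.5 280.5  76. ] sides [54.9 96.9 55.2 93.4] dir deg [-107.3  160.3   69.2  -19.9]
centre [538.6 -21.   55. ] sides [188.5 162.5 190.2 162. ] dir deg [ -82.3 -172.3   97.5    7.1]
[[438.37391904 279.15858396]
 [320.38161977 204.20390189]]
```

View pics/z2.png

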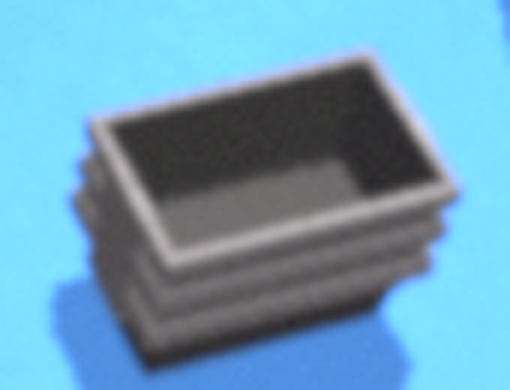

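The scene crop shows the top rim corners at about (90,122), (372,50), (458,192), (170,265). I'll check the two views against each other and work out the first move.

```bash
python3 - <<'E'
from h import *
c=np.array([(90,122),(372,50),(458,192),(170,265)])
S=quad(cast("scene",(c+.5)/6-.5+[395,255],76))
s=arm.read_state();R=s["tcp_rot"]
from scipy.spatial.transform import Rotation as Rn
# tool y -> tin short axis at 70 deg
for D in (np.array([501.5,280.5,76]),S):
  print("delta tool",R.T@(np.array([D[0],D[1],214])-s["position"]))
print("tool y deg",np.degrees(np.arctan2(R[1,1],R[0,1])))
E
```

```text
centre [501.1 284.4  76. ] sides [96.7 56.1 94.4 54.6] dir deg [ 159.5   67.4  -21.4 -110.3]
delta tool [-3.20657321e+02 -1.47758873e+02  1.44260221e-01]
delta tool [-3.18540385e+02 -1.44417357e+02  1.40231241e-01]
tool y deg 63.14101675924727
```

The manual's scale: shifts go in shares of 1000 mm and turns go in shares of 90 degrees. Converting my numbers, -319.6 mm / 1000 = -0.3196, -146 mm / 1000 = -0.146, -0.11 rad / 1.5708 = -0.07.

Emit:
inch_along --moves "0,0,-0.0191,-0.039,-0.018,0,92;0,0,-0.0318,-0.078,-0.036,0,92;0,0,-0.0446,-0.117,-0.054,0,92;0,0,-0.0573,-0.156,-0.072,0,92;0,0,-0.07,-0.195,-0.09,0,92;0,0,-0.07,-0.234,-0.108,0,92;0,0,-0.07,-0.273,-0.126,0,92;0,0,-0.07,-0.312,-0.143,0,92;0,0,-0.07,-0.3196,-0.146,0,92;0,0,-0.07,-0.3196,-0.146,0,92;0,0,-0.07,-0.3196,-0.146,0,92"

```text
t: 1.02
position: [501.7, 282.2, 214.3]
tcp_rot: [[-0.935, 0.353, -0.001], [0.353, 0.935, -0.0], [0.001, -0.0, -1.0]]
force: [-0.5, -0.1, -1.1]
finger_gap: 92.2
finger_force: 0.0
```

```bash
python3 - <<'E'
from h import *
import cv2
s=arm.read_state();m=camera_model("wrist");print(s["t"],s["position"],s["tcp_rot"],s["joint_pos"],m)
cv2.imwrite("pics/w1.png",capture("wrist")[:,:,::-1])
E
```

```text
1.0167 [501.7376958  282.16095116 214.25925629] [[-9.35457455e-01  3.53438531e-01 -7.44491760e-04]
 [ 3.53438661e-01  9.35457701e-01 -4.66905020e-05]
 [ 6.79938328e-04 -3.06809149e-04 -9.99999722e-01]] [ 5.09481688e-01  2.77467823e-01  1.74102971e+00  3.57473322e-04
  1.12376786e+00 -7.00224820e-01] {'K': array([[309.70691629,   0.        , 317.75040533],
       [  0.        , 309.70691629, 205.61924143],
       [  0.        ,   0.        ,   1.        ]]), 'eye': array([433.83461373, 308.14440928, 384.61518548]), 'attitude': array([[ 3.52799409e-01, -9.03702366e-01, -2.42599692e-01],
       [ 9.35698940e-01,  3.40808832e-01,  9.11966755e-02],
       [ 2.65466202e-04, -2.59174408e-01,  9.65830501e-01]])}
```

View pics/w1.png

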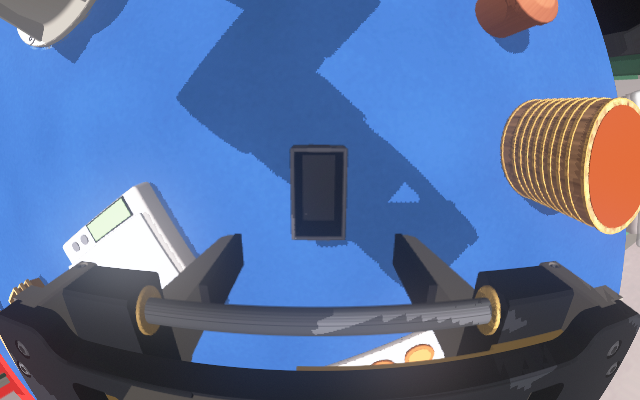

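The tin sits between the fingers in column, at about (319,193) with corners near (291,146) to (348,240), so it is well aligned. I'll enlarge the crop to get the corners accurately.

```bash
cat >> h.py <<'E'
import cv2
def castw(px,z,m):
    q=cv2.fisheye.undistortPoints(np.array(px,float).reshape(-1,1,2),m["K"],np.zeros(4)).reshape(-1,2)
    d=np.c_[q[:,0],-q[:,1],-np.ones(len(q))]@m["attitude"].T
    return m["eye"]+d*((z-m["eye"][2])/d[:,2])[:,None]
E
python3 - <<'E'
import cv2,numpy as np
a=cv2.imread("pics/w1.png")[135:255,270:370]
cv2.imwrite("pics/z3.png",np.clip(cv2.resize(a,None,fx=5,fy=5,interpolation=cv2.INTER_CUBIC)*1.8,0,255).astype(np.uint8))
E
```

```text
(no output)
```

View pics/z3.png

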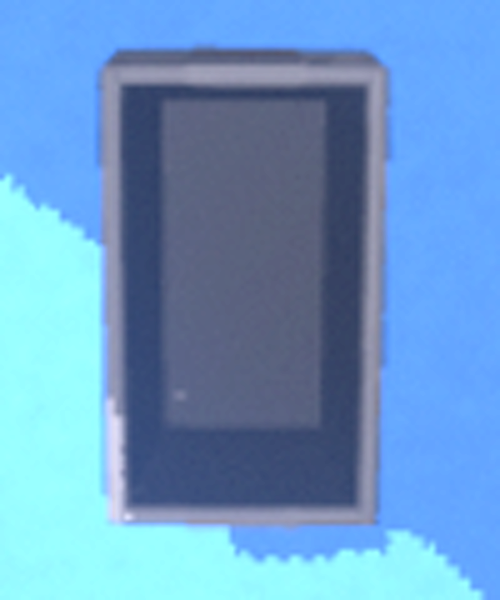

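The crop shows the rim corners near (103,66), (386,66), (378,524), (109,524), with the mid tin just visible above.

```bash
python3 - <<'E'
from h import *
s=arm.read_state();m=camera_model("wrist")
c=np.array([(103,66),(386,66),(378,524),(109,524)])
D=quad(castw((c+.5)/5-.5+[270,135],76,m))
R=s["tcp_rot"];print(s["position"],"tool y deg",np.degrees(np.arctan2(R[1,1],R[0,1])))
print(R.T@(D-s["position"]))
E
```

```text
centre [500.6 284.4  76. ] sides [56.4 97.1 57.6 97.1] dir deg [  69.4  -20.3 -110.6  159. ]
[501.15871567 282.993453   214.26615082] tool y deg 69.38152123964028
[  0.9185347    1.15203207 138.26668572]
```

Converted, 125 mm / 1000 = 0.125, 120 mm / 1000 = 0.12.

Emit:
inch_along --moves "0,0,0,0.0009,0.0012,0.03,92;0,0,0,0.0009,0.0012,0.065,92;0,0,0,0.0009,0.0012,0.095,92;0,0,0,0.0009,0.0012,0.12,92;0,0,0,0.0009,0.0012,0.125,92;0,0,0,0.0009,0.0012,0.125,92;0,0,0,0.0009,0.0012,0.125,92"

```text
t: 1.65
position: [501.1, 285.5, 90.4]
tcp_rot: [[-0.937, 0.35, 0.0], [0.35, 0.937, 0.0], [-0.0, 0.0, -1.0]]
force: [0.4, 0.8, -0.4]
finger_gap: 91.9
finger_force: 0.0
```

```bash
python3 - <<'E'
from h import *
s=arm.read_state();print(s["position"],s["t"],s["qvel"]);R=s["tcp_rot"]
print(R.T@(np.array([500.6,284.4,65])-s["position"]))
E
```

```text
[501.07228439 285.46862751  90.43581384] 1.65 [-0.00871339 -0.02349263 -0.01569738 -0.00257803 -0.00079993 -0.00282462]
[ 0.07416702 -1.17880243 25.43522296]
```

Converted, 25 mm / 1000 = 0.025, 22 mm / 1000 = 0.022.

Emit:
inch_along --moves "0,0,0,0,-0.001,0.012,92;0,0,0,0,-0.001,0.022,92;0,0,0,0,-0.001,0.025,92;0,0,0,0,-0.001,0.025,92;0,0,0,0,-0.001,0.025,92"

```text
t: 2.07
position: [500.8, 283.3, 64.6]
tcp_rot: [[-0.936, 0.351, -0.0], [0.351, 0.936, -0.0], [0.0, -0.0, -1.0]]
force: [0.2, -0.3, -0.7]
finger_gap: 91.6
finger_force: 0.0
```

Emit:
inch_along --moves "0,0,0,0,0,0,70;0,0,0,0,0,0,62;0,0,0,0,0,0,60;0,0,0,0,0,0,56;0,0,0,0,0,0,50;0,0,0,0,0,0,50;0,0,0,0,0,0,50;0,0,0,0,0,0,50"

```text
t: 2.73
position: [500.8, 283.4, 64.7]
tcp_rot: [[-0.936, 0.351, 0.0], [0.351, 0.936, 0.0], [-0.0, 0.0, -1.0]]
force: [-0.7, 0.0, 1.8]
finger_gap: 57.7
finger_force: 30.0
```

Gripped at 57.7 mm with 30 N. I'll lift slowly at first and then look.

Converted, -60 mm / 1000 = -0.06, -50 mm / 1000 = -0.05.

Emit:
inch_along --moves "0,0,0,0,0,-0.002,50;0,0,0,0,0,-0.005,50;0,0,0,0,0,-0.009,50;0,0,0,0,0,-0.014,50;0,0,0,0,0,-0.019,50;0,0,0,0,0,-0.025,50;0,0,0,0,0,-0.032,50;0,0,0,0,0,-0.04,50;0,0,0,0,0,-0.05,50;0,0,0,0,0,-0.06,50;0,0,0,0,0,-0.06,50;0,0,0,0,0,-0.06,50"

```text
t: 3.73
position: [501.3, 283.7, 125.5]
tcp_rot: [[-0.936, 0.351, 0.002], [0.351, 0.936, 0.001], [-0.001, 0.001, -1.0]]
force: [0.0, 0.1, -2.0]
finger_gap: 57.3
finger_force: 30.0
```

```bash
python3 - <<'E'
from h import *
cv2.imwrite("pics/s1.png",cv2.resize(capture("scene")[180:340,250:500,::-1],(750,480)))
E
```

```text
(no output)
```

View pics/s1.png

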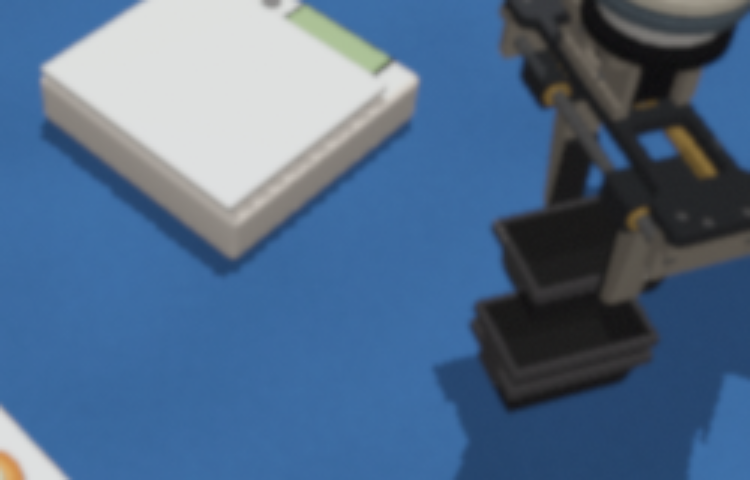

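The picture shows one tin held level at about (560,250), with the other two still nested at about (560,345). In this crop the pan's near corner is at (232,208) and its left corner at (42,68). I'll use those to cross-check the pan centre.

```bash
python3 - <<'E'
from h import *
sc=cast("scene",np.array([(232,208),(42,68)])/3.+[250,180],55)
p=np.array([(40,70),(330,31),(366,283),(68,320)])
T=cast("top",(p+.5)*130/400-.5+[270,145],55)
print(sc.round(1),T.round(1))
s=arm.read_state();R=s["tcp_rot"];print(s["position"])
print(R.T@(np.array([538,-18.5,125.5])-s["position"]))
E
```

```text
[[606.4  88.4  55. ]
 [633.3 -98.9  55. ]] [[ 606.5   82.8   55. ]
 [ 631.7 -104.    55. ]
 [ 470.6 -125.7   55. ]
 [ 445.8   62.8   55. ]]
[500.83096134 283.49957395 124.84835988]
[-140.83801842 -269.72178103   -0.71982249]
```

Converted, -268.5 mm / 1000 = -0.2685, -141 mm / 1000 = -0.141.

Emit:
inch_along --moves "0,0,0,-0.004,-0.008,-0.015,50;0,0,0,-0.015,-0.029,-0.025,50;0,0,0,-0.03,-0.057,-0.025,50;0,0,0,-0.046,-0.088,-0.025,50;0,0,0,-0.063,-0.12,-0.025,50;0,0,0,-0.08,-0.152,-0.025,50;0,0,0,-0.096,-0.183,-0.025,50;0,0,0,-0.111,-0.211,-0.025,50;0,0,0,-0.124,-0.236,-0.025,50;0,0,0,-0.134,-0.255,-0.025,50;0,0,0,-0.139,-0.265,-0.025,50;0,0,0,-0.141,-0.2685,-0.025,50"

```text
t: 4.78
position: [538.3, -18.9, 149.1]
tcp_rot: [[-0.936, 0.353, -0.001], [0.353, 0.936, -0.0], [0.001, -0.0, -1.0]]
force: [-0.3, 0.1, -2.1]
finger_gap: 57.4
finger_force: 30.0
```

Emit:
inch_along --moves "0,0,0,0,0,0,50;0,0,0,0,0,0,50"

```text
t: 4.95
position: [538.3, -16.7, 149.3]
tcp_rot: [[-0.936, 0.351, -0.001], [0.351, 0.936, 0.0], [0.001, 0.0, -1.0]]
force: [-0.5, -0.2, -0.9]
finger_gap: 57.8
finger_force: 30.0
```

```bash
python3 - <<'E'
from h import *
s=arm.read_state();R=s["tcp_rot"];print(s["position"],s["force"],s["finger_gap"])
print(R.T@(np.array([538.5,-17.5,85])-s["position"]))
E
```

```text
[538.2701779  -16.67727017 149.31230584] [-0.49303997 -0.19600143 -0.86324206] 57.78902593994275
[-0.54930796 -0.70193719 64.31180242]
```

Converted, 61 mm / 1000 = 0.061, 58 mm / 1000 = 0.058.

Emit:
inch_along --moves "0,0,0,0,0,0.008,50;0,0,0,0,0,0.02,50;0,0,0,0,0,0.032,50;0,0,0,0,0,0.043,50;0,0,0,0,0,0.052,50;0,0,0,0,0,0.058,50;0,0,0,0,0,0.061,50;0,0,0,0,0,0.061,50;0,0,0,0,0,0.061,50"

```text
t: 5.7
position: [538.7, -17.4, 88.7]
tcp_rot: [[-0.936, 0.351, 0.0], [0.351, 0.936, 0.0], [-0.0, 0.0, -1.0]]
force: [0.0, -0.0, -1.3]
finger_gap: 57.6
finger_force: 30.0
```

Emit:
inch_along --moves "0,0,0,0,0,0.0008,50;0,0,0,0,0,0.0015,50;0,0,0,0,0,0.0023,50;0,0,0,0,0,0.003,50;0,0,0,0,0,0.003,50"

```text
t: 6.12
position: [538.5, -17.5, 85.6]
tcp_rot: [[-0.936, 0.351, 0.0], [0.351, 0.936, -0.0], [-0.0, 0.0, -1.0]]
force: [-0.6, -0.2, -0.6]
finger_gap: 57.7
finger_force: 30.0
```

Emit:
inch_along --moves "0,0,0,0,0,0.0007,50;0,0,0,0,0,0.0013,50;0,0,0,0,0,0.0013,50"

```text
t: 6.37
position: [538.4, -17.5, 84.2]
tcp_rot: [[-0.936, 0.351, -0.0], [0.351, 0.936, -0.0], [0.0, -0.0, -1.0]]
force: [0.3, 0.1, -1.1]
finger_gap: 57.6
finger_force: 30.0
```

Emit:
inch_along --moves "0,0,0,0,0,0.0004,50;0,0,0,0,0,0.0008,50;0,0,0,0,0,0.0008,50"

```text
t: 6.62
position: [538.5, -17.5, 83.7]
tcp_rot: [[-0.936, 0.351, 0.0], [0.351, 0.936, 0.0], [-0.0, 0.0, -1.0]]
force: [-1.7, -0.9, 3.7]
finger_gap: 57.4
finger_force: 30.0
```

Emit:
inch_along --moves "0,0,0,0,0,0.0004,50;0,0,0,0,0,0.0008,50;0,0,0,0,0,0.0008,50"

```text
t: 6.87
position: [538.6, -17.5, 83.7]
tcp_rot: [[-0.936, 0.351, 0.0], [0.351, 0.936, -0.0], [-0.0, 0.0, -1.0]]
force: [-4.5, -0.1, 12.6]
finger_gap: 57.5
finger_force: 30.0
```

Contact came at 83.7 mm, as expected. I'll ease back slightly, open, and retreat.

Converted, -0.7 mm / 1000 = -0.0007, -0.6 mm / 1000 = -0.0006.

Emit:
inch_along --moves "0,0,0,0,0,-0.0006,50;0,0,0,0,0,-0.0007,50;0,0,0,0,0,-0.0007,62;0,0,0,0,0,-0.0007,75;0,0,0,0,0,-0.0007,92;0,0,0,0,0,-0.0007,92;0,0,0,0,0,-0.0007,92;0,0,0,0,0,-0.0007,92"

```text
t: 7.53
position: [538.5, -17.5, 83.3]
tcp_rot: [[-0.936, 0.351, -0.0], [0.351, 0.936, -0.0], [0.0, -0.0, -1.0]]
force: [-0.6, 0.2, 0.9]
finger_gap: 91.4
finger_force: 0.0
```

Emit:
inch_along --moves "0,0,0,0,0,-0.005,92;0,0,0,0,0,-0.015,92;0,0,0,0,0,-0.03,92;0,0,0,0,0,-0.05,92;0,0,0,0,0,-0.075,92;0,0,0,0,0,-0.1,92;0,0,0,0,0,-0.12,92;0,0,0,0,0,-0.13,92;0,0,0,0,0,-0.13,92"

```text
t: 8.28
position: [540.0, -17.5, 216.3]
tcp_rot: [[-0.936, 0.351, 0.005], [0.351, 0.936, -0.0], [-0.005, 0.002, -1.0]]
force: [0.5, 0.2, -0.9]
finger_gap: 91.7
finger_force: 0.0
```

```bash
python3 - <<'E'
from h import *
s=arm.read_state();m=camera_model("wrist");print(m["eye"])
w=capture("wrist")[:,:,::-1];t=capture("scene")[:,:,::-1]
cv2.imwrite("pics/w2.png",w);cv2.imwrite("pics/s2.png",t)
cv2.imwrite("pics/f.png",np.vstack([cv2.resize(w[90:290,170:470],(450,300)),cv2.resize(t[90:350,220:500],(450,300))]))
E
```

```text
[471.08786986   8.31137245 386.33360184]
```

View pics/f.png

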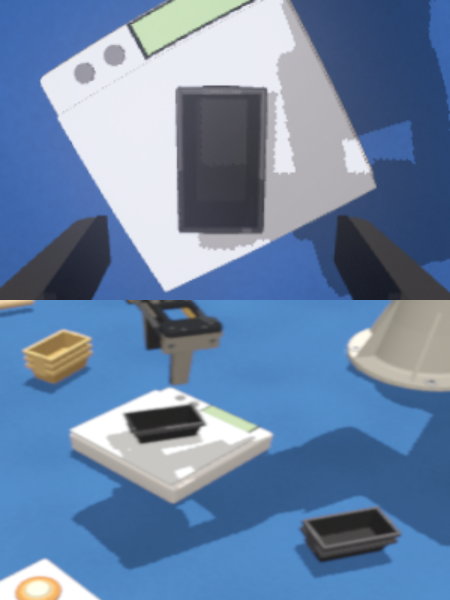

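The tin stands upright on the pan, and the two dark tins and the gold stack look undisturbed. In the upper crop the pan corners are near (58,115), (166,291) and (375,187), and the tin rim spans (177,88) to (267,233). I'll check the centring.

```bash
python3 - <<'E'
from h import *
m=camera_model("wrist");f=lambda c:np.array(c)/1.5+[170,90]
P=castw(f([(58,115),(166,291),(375,187)]),55,m);e=P[1:]-P[:-1]
print(P.round(1),np.linalg.norm(e,axis=1),"pan ctr",(P[0]+P[2])/2)
T=quad(castw(f([(177,88),(267,88),(265,233),(179,233)]),95,m))
# from top picture
E
```

```text
[[ 468.5 -120.4   55. ]
 [ 629.5  -99.1   55. ]
 [ 604.4   83.9   55. ]] [162.47181852 184.72286692] pan ctr [536.45649092 -18.25684513  55.        ]
centre [536.8 -16.1  95. ] sides [55.9 96.5 57.8 96.4] dir deg [  69.5  -20.  -110.5  158.9]
```

The tin is centred to within about 2 mm.

```bash
python3 -c "
from rig import arm, capture, camera_model
print(arm.close_job())"
```

```text
the job is handed in; nothing more can be done
None
```

The top dark tin now stands upright within about 2 mm of the centre of the scale pan; the other two dark tins and the gold stack look undisturbed in the last picture, and the job was handed in at about 8.4 s.

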